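Sweep the sample vials in under the splash shield

ROBOT

A 7-joint arm with a two-finger parallel gripper is mounted at the origin on the work surface. World frame = base frame: x ahead of the robot, y to its left, z up, the work surface at z = 0. Lengths are in m, angles in rad, forces in N, time in s.
With the tool pointing down it reaches from about 0.375 to 0.925 m from the base axis. Payload 3.1 kg.
Tool frame: the origin (TCP) lies between the finger pads; the fingertips stand 19 mm ahead of it and the grasp point (between the pads) is the TCP; z points along the fingers, y is the direction in which the jaws open and shut (so a half turn about z gives the same grasp; the last joint's range is limited). The gripper opens to 85 mm and grips with 20 to 120 N. Pads are 22 mm wide; open, the fingers measure 114 mm over their backs; the gripper's body (76 mm by 85 mm) begins 54 mm behind the grasp point. The pads swing forward as they close: fully open they stand 13 mm farther back than shut.
Start: joints at [1.14, 0.383, 0.044, 1.598, -0.018, 1.161, -0.05], TCP at [0.212, -0.614, 0.25] pointing down, gripper open.
Joint ranges: [-2.61, 2.61], [-0.41, 2.15], [-1.48, 1.57], [0, 2.5], [-1.57, 4.71], [0.05, 1.97], [-2.85, 2.85]. Speed limits (rad/s): [2.79, 2.79, 3.14, 3.14, 3.14, 3.14, 3.14].

INTERFACE

Orientations are given as a unit quaternion [x, y, z, w].
In Python, from bench import move_ptp, movel, move_j, move_gripper, pause, inverse_kinematics, read_camera, camera_params, MotionError, sign_off, look_for, tip_of, read_time_s, read_qpos, read_joint_vel, read_effort, read_eef_pos, read_tcp_rot, read_ft_force, read_ft_torque, read_finger_gap gives the robot as it stands. Calls block until the motion is done:
- move_ptp(position, orientation): joint-space move of the TCP to a pose.
- movel(position, orientation=None, speed=0.15): straight line of the TCP; orientation=None keeps the orientation; speed is the mean speed in m/s.
- move_j(angles): joint-space move.
- move_gripper(opening, effort=None): finger opening in m; effort is the grip in N (None keeps the last); returns when the fingers have stopped.
- pause(seconds).
- inverse_kinematics(position, orientation): joint angles nearest the present ones, or None.
- read_camera(name): name is "side" or "top" or "wrist"; returns the picture (384x512x3 uint8, red, green, blue); there is no depth.
- camera_params(name): a dict with "K" (3x3 intrinsics, pixels), "dist_coeffs" ([k1, k2, p1, p2, k3] as OpenCV has them; the pictures are not rectified), "camera_from_world" (4x4, takes a point from world to camera coordinates). Camera axes: x right, y down, z forward; pixel columns grow to the right and rows downward; lengths in m; the calibration is good to about 2 mm. A picture is of the moment at which its call begins: read the wrist's pose just before it. camera_params takes no time and is no camera call; for the wrist camera it gives the pose at the moment of the call.
A pose or a line that the arm cannot do raises MotionError and nothing moves.
- sign_off(): hands the job in, once; it reports no verdict.
Trained networks look in the newest picture that a camera, given by its name, has taken for a name from the list of things; names that differ only in an ending like _2 or _b are one class to them, and where a whole thing is asked for, a point or a joint stands for the part that bears it (a point fixed in the world has none). Each returns a list of dicts, best first, with "confidence" (0 to 1); they miss things now and then, are a little off and sometimes report something else, mostly with a low value. They report only what shows in the picture. A call takes as long as a camera call. They do not tell look-alikes from the thing itself.
- look_for(camera, name): "at" ([column, row] in pixels, amid what is visible of it).
- tip_of(camera, name): "at" ([column, row] in pixels: a listed point, or the origin of a listed thing).
Readings, each from a call of its own:
- read_time_s(): time.
- read_qpos(): joint angles.
- read_joint_vel(): joint speeds.
- read_effort(): joint torques, N m.
- read_eef_pos(): TCP position.
- read_tcp_rot(): TCP orientation.
- read_ft_force(): force on the tool from outside, world axes, zero at the start.
- read_ft_torque(): the same for the moment, N m.
- read_finger_gap(): finger opening in m.
Only numpy, scipy, OpenCV 4.12 (cv2) and the standard library are available. Lean on these libraries where they do the work, as an engineer would, in place of code of your own. Each camera call takes 0.05 s, during which the arm holds its last target.

TASK

Take the straightedge by its grip and use it to push the five small vials, all together as one group, in under the hanging splash shield until every vial stands wholly behind the pane inside the railed bay, upright. Then draw the straightedge back out to the open side, wholly clear of the shield, and leave it standing on its foot on the bench. Do not touch the vials with the gripper or arm, do not knock the shield, and leave everything else where it stands.

Things in the scene. Friction and masses are not known exactly. Their poses are not given: they have to be found in the camera images.
- bay: Fixed shield with parking bay. Origin on the bench straight below the pane; x horizontal, the push direction from the open side in under the pane; z up. Bay behind the pane: white patch level with the bench, aluminium rails 12 mm high, 6 mm thick: sides at y = -140 and +140 mm (x 26 to 126 mm), back at x = 123 mm. The way in from -x is flat and open.
- shield_edge (a point): Middle of the lower edge of the hanging clear pane, 200 mm above the bench, 20 mm to -y of the bay's origin; axes as the bay's. Pane upright, 5 mm thick (bottom strip 9 mm), 264 mm wide along y; its carrying rod tops out 321 mm above the bench.
- stand_foot (a point): Where the retort stand that carries the pane meets its foot, at x = 0, y = -185 mm of the bay. Rod 12 mm thick, 372 mm tall; grey foot 160 mm (x), y from -255 to -145 mm of the bay, 12 mm high. Fixed.
- pusher: Loose straightedge, about 0.35 kg, stands by itself: aluminium angle 220 mm long (along its y). Origin on the underside straight below its grip, z up. Front face, 35 mm high, looks to +x, 20 mm ahead of the origin; flat foot, 6 mm thick, reaches 42 mm behind the origin. Starts behind the vials, facing roughly towards the bay.
- pusher_grip (a point): Point to hold on the straightedge's grip, 76 mm above its underside. The grip is an upright black plastic bar in the middle, 22 mm (x) by 18 mm (y, the way to pinch it), its top 100 mm up, free on all sides above 40 mm.
- vial0: One of five identical small amber glass vials with a white cap, 26 mm across, 50 mm tall, about 35 g, standing loose on the bench between straightedge and shield. Origin at the centre of its underside, z up along it.
- vial1: One of five identical small amber glass vials with a white cap, 26 mm across, 50 mm tall, about 35 g, standing loose on the bench between straightedge and shield. Origin at the centre of its underside, z up along it.
- vial2: One of five identical small amber glass vials with a white cap, 26 mm across, 50 mm tall, about 35 g, standing loose on the bench between straightedge and shield. Origin at the centre of its underside, z up along it.
- vial3: One of five identical small amber glass vials with a white cap, 26 mm across, 50 mm tall, about 35 g, standing loose on the bench between straightedge and shield. Origin at the centre of its underside, z up along it.
- vial4: One of five identical small amber glass vials with a white cap, 26 mm across, 50 mm tall, about 35 g, standing loose on the bench between straightedge and shield. Origin at the centre of its underside, z up along it.
- reagent: Bystander: amber bottle with black cap, 60 mm across, 130 mm tall, beside the vials on the retort stand's side. Origin at its underside.
- dish: Bystander: low glass dish, 72 mm across, 15 mm high, between the amber bottle and the wash bottle. Origin at its underside.
- beaker: Bystander: glass beaker, 68 mm across, 90 mm tall, behind the bay. Origin at its underside.
- flask: Bystander: conical glass flask, 74 mm across, 104 mm tall, behind the bay. Origin at its underside.
- washbottle: Bystander: white wash bottle, 60 mm across, 178 mm tall with its red spout, beside the straightedge. Origin at its underside.
- mortar: Bystander: white mortar, 94 mm across, 50 mm high, with a pestle in it rising to about 81 mm, on the right of the bench. Origin at its underside.
- scoop: Bystander: steel spatula about 160 mm long lying on the right of the bench. Origin at its underside.
Mind the look-alikes: they are no part of the job. Leave any brown, purple or turquoise look-alike of the vial1 alone.

How it is judged:
On the way:
1. all five vials have been pushed forward at least 10 mm while the middle of none has yet passed under the pane (distance of each of vial0, vial1, vial2, vial3, vial4 from where it was at the start of the episode above 0.01 m and x of each of vial0, vial1, vial2, vial3, vial4 in the frame of bay below 0 m), for 0.1 s.
At the end, for the whole second after the job is handed in: All five vials upright (0.15 rad) and still in the bay, middles 15 to 115 mm beyond the pane's plane, within 130 mm of the bay's centre line; straightedge still, standing (0.12 rad, within 10 mm of the bench), its origin 25 to 500 mm before the plane (x of vial0 in the frame of bay between 0.015 and 0.115 m and y of vial0 in the frame of bay between -0.13 and 0.13 m and angle between each of vial0, vial1, vial2, vial3, vial4's own z axis and vertical below 0.15 rad and linear speed of each of vial0, vial1, vial2, vial3, vial4, pusher below 0.02 m/s and x of vial1 in the frame of bay between 0.015 and 0.115 m and y of vial1 in the frame of bay between -0.13 and 0.13 m and x of vial2 in the frame of bay between 0.015 and 0.115 m and y of vial2 in the frame of bay between -0.13 and 0.13 m and x of vial3 in the frame of bay between 0.015 and 0.115 m and y of vial3 in the frame of bay between -0.13 and 0.13 m and x of vial4 in the frame of bay between 0.015 and 0.115 m and y of vial4 in the frame of bay between -0.13 and 0.13 m and x of pusher in the frame of bay between -0.5 and -0.025 m and angle between pusher's own z axis and vertical below 0.12 rad and height (world z) of pusher between -0.01 and 0.01 m); the robot touches nothing.
It fails at once if the gripper or arm presses on a vial (over 0.5 N) (contact force between any of the fingers, the arm and vial0 above 0.5 N or contact force between any of the fingers, the arm and vial1 above 0.5 N or contact force between any of the fingers, the arm and vial2 above 0.5 N or contact force between any of the fingers, the arm and vial3 above 0.5 N or contact force between any of the fingers, the arm and vial4 above 0.5 N).
It fails at once if the gripper or arm knocks the shield, its stand or the bay rails (over 8 N) (contact force between any of the fingers, the arm and bay above 8 N).
It fails at once if a bystander is moved more than 25 mm (distance of any of reagent, dish, beaker, flask, washbottle, mortar, scoop from where it was at the start of the episode above 0.025 m).
It also fails if it takes over 51 s, if anything falls off the work surface, if the arm or the gripper's body presses on something with over 40 N, if the wrist force passes 120 N, or if a joint passes its speed limit or range.

## Working session

There is one attempt and no reset: what is moved stays moved. The work goes in short steps, each a Python script; the robot and the scene stay as the last script left them, time stands still between calls to the robot, and variables do not carry over. Pictures are saved under pics/ and viewed, and the job is handed in when it is done.

```bash
mkdir -p pics
cat > h.py <<'E'
import numpy as np, cv2
from bench import *
def snap(cam,fn):
    im=read_camera(cam); cv2.imwrite('pics/'+fn,cv2.cvtColor(np.asarray(im),cv2.COLOR_RGB2BGR)); return im
def ray(cam,px):
    p=camera_params(cam);K=np.array(p['K']);T=np.array(p['camera_from_world'])
    u=cv2.undistortPoints(np.array([[px]],float),K,np.array(p['dist_coeffs'],float))[0,0]
    R=T[:3,:3];c=-R.T@T[:3,3];return c,R.T@np.array([u[0],u[1],1])
def at_z(cam,px,z):
    c,d=ray(cam,px);return c+d*(z-c[2])/d[2]
def proj(cam,P):
    p=camera_params(cam);T=np.array(p['camera_from_world'])
    r,_=cv2.Rodrigues(T[:3,:3])
    return cv2.projectPoints(np.array(P,float).reshape(-1,1,3),r,T[:3,3],np.array(p['K'],float),np.array(p['dist_coeffs'],float))[0][:,0]
E
python3 - <<'E'
from h import *
np.set_printoptions(precision=3,suppress=True)
for c in('top','side','wrist'):
    snap(c,c+'0.png')
    p=camera_params(c);T=np.array(p['camera_from_world']);print(c,-T[:3,:3].T@T[:3,3],T[2,:3])
    if c=='wrist':continue
    for n in['vial0','pusher','pusher_grip','bay','shield_edge','stand_foot','reagent','dish','washbottle','beaker','flask']:
        for d in tip_of(c,n)[:9]:
            z={'pusher_grip':.076,'shield_edge':.2,'stand_foot':.012}.get(n,0)
            print(c,n,round(d['confidence'],2),np.round(d['at'],1),at_z(c,d['at'],z))
print(read_time_s(),read_qpos(),read_tcp_rot())
E
```

```text
top [ 0.395 -0.045  1.469] [ 0.136 -0.004 -0.991]
top vial0 0.66 [237.7 140.9] [0.774 0.027 0.   ]
top vial0 0.64 [234.8 247.3] [0.445 0.038 0.   ]
top vial0 0.64 [278.9 286.4] [ 0.327 -0.093  0.   ]
top vial0 0.56 [220.6 214.5] [0.545 0.081 0.   ]
top vial0 0.53 [217.6 230.3] [0.497 0.09  0.   ]
top vial0 0.53 [173.6 291. ] [0.317 0.223 0.   ]
top vial0 0.44 [235.8 225.6] [0.511 0.035 0.   ]
top vial0 0.42 [222.8 286.1] [0.33  0.075 0.   ]
top pusher 0.68 [285.8 230.1] [ 0.495 -0.116  0.   ]
top pusher_grip 0.58 [285.6 228.8] [ 0.494 -0.112  0.076]
top bay 0.83 [185.6 221.6] [0.525 0.188 0.   ]
top shield_edge 0.97 [177.4 211.5] [0.534 0.178 0.2  ]
top stand_foot 0.87 [195.1 165.4] [0.696 0.158 0.012]
top reagent 0.56 [238.3 172.8] [0.673 0.026 0.   ]
top reagent 0.27 [234.2 226.6] [0.508 0.04  0.   ]
top dish 0.75 [272.8 166.3] [ 0.692 -0.08   0.   ]
top washbottle 0.68 [306.4 168.4] [ 0.684 -0.184  0.   ]
top beaker 0.61 [126.5 193.9] [0.613 0.371 0.   ]
top flask 0.96 [117.3 245.3] [0.455 0.396 0.   ]
side [0.025 0.473 0.965] [ 0.487 -0.473 -0.734]
side vial0 0.7 [246.3 255.5] [0
[... 870 characters left out ...]
59 [211.4 215.3] [ 0.686  0.017 -0.   ]
side reagent 0.3 [205.9 282.3] [0.519 0.181 0.   ]
side dish 0.75 [231.8 198.2] [ 0.693 -0.076  0.   ]
side washbottle 0.92 [258.  179.6] [ 0.692 -0.194 -0.   ]
side washbottle 0.55 [289.5 209.1] [ 0.531 -0.172  0.   ]
side beaker 0.9 [132.  302.9] [0.609 0.362 0.   ]
side beaker 0.35 [151.7 350.8] [0.466 0.401 0.   ]
side beaker 0.18 [227.8 195.2] [ 0.712 -0.076  0.   ]
side flask 0.95 [150.4 350.4] [0.469 0.403 0.   ]
side flask 0.2 [208.2 282. ] [0.515 0.176 0.   ]
side flask 0.17 [130.2 304.2] [0.609 0.368 0.   ]
wrist [ 0.292 -0.588  0.373] [-0.309 -0.107 -0.945]
1.25 [ 1.14   0.383  0.044  1.598 -0.018  1.161 -0.05 ] [ 0.986  0.166 -0.    -0.   ]
```

Run:
```python
import cv2
a=cv2.imread('pics/top0.png')[120:320,90:330];cv2.imwrite('pics/top0c.png',cv2.resize(a,(720,600),interpolation=cv2.INTER_CUBIC))
a=cv2.imread('pics/side0.png')[150:390,110:360];cv2.imwrite('pics/side0c.png',cv2.resize(a,(625,600),interpolation=cv2.INTER_CUBIC))
```

```text
(no output)
```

View pics/top0c.png

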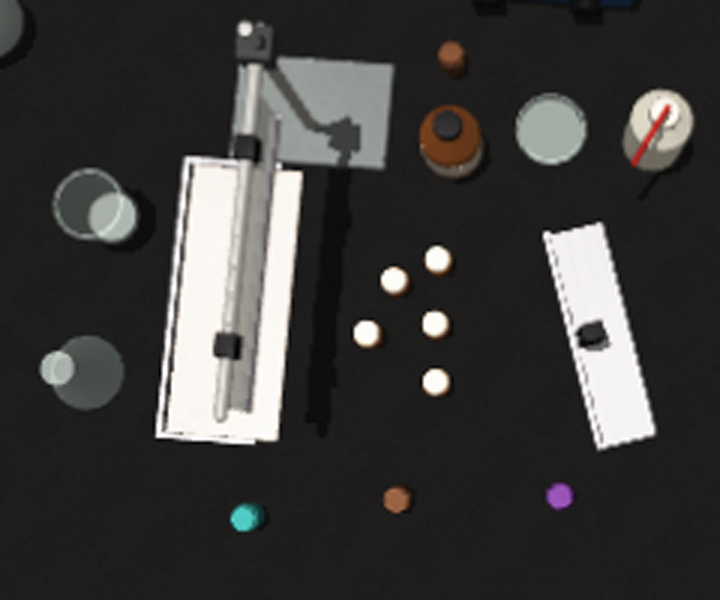

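View pics/side0c.png

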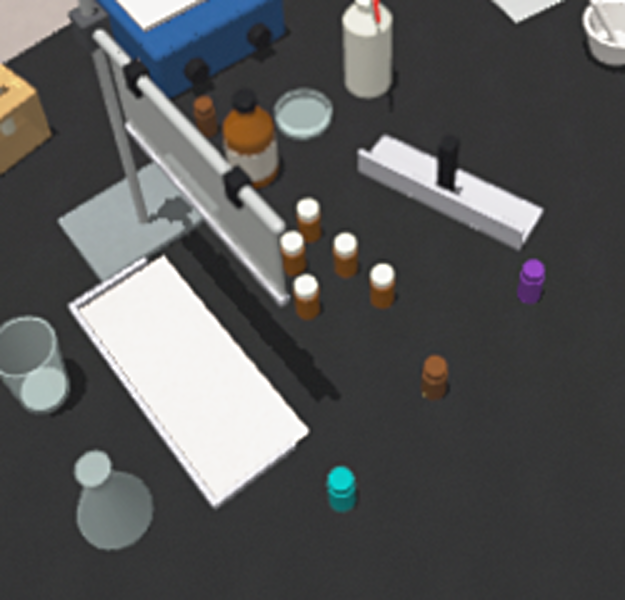

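```bash
python3 - <<'E'
import cv2
for n,(r0,r1,c0,c1) in {'bay':(165,275,135,200),'pu':(185,275,265,315)}.items():
    a=cv2.imread('pics/top0.png')[r0:r1,c0:c1];s=min(800//(c1-c0),600//(r1-r0))
    cv2.imwrite(f'pics/t_{n}.png',cv2.resize(a,None,fx=s,fy=s,interpolation=cv2.INTER_NEAREST));print(n,s)
E
python3 - <<'E'
from h import *
np.set_printoptions(precision=4,suppress=True)
im=cv2.imread('pics/top0.png')
hsv=cv2.cvtColor(im,cv2.COLOR_BGR2HSV)
m=((hsv[...,2]>150)&(hsv[...,1]<70)).astype(np.uint8)
m=cv2.resize(m,None,fx=1,fy=1)
n,l,st,ce=cv2.connectedComponentsWithStats(m)
for i in range(1,n):
    x,y,w,h,a=st[i]
    if 200<x<260 and 180<y<270: print('vial',ce[i],a,at_z('top',ce[i],.05))
E
```

```text
bay 5
pu 6
vial [235.4074 205.7407] 54 [0.5655 0.0329 0.05  ]
vial [220.7321 212.9286] 56 [0.5448 0.0762 0.05  ]
vial [234.375 227.375] 56 [0.5017 0.0364 0.05  ]
vial [211.6545 230.4545] 55 [0.4936 0.103  0.05  ]
vial [234.625  246.8393] 56 [0.4449 0.036  0.05  ]
```

View pics/t_bay.png

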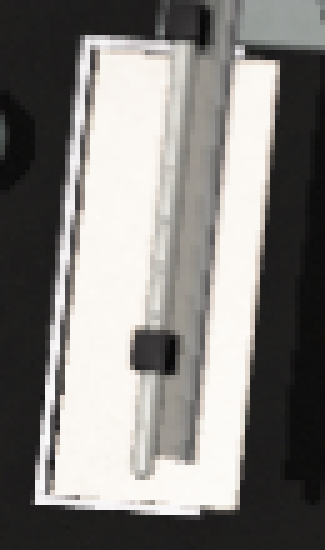

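View pics/t_pu.png

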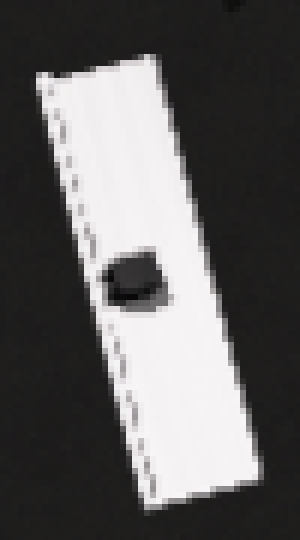

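```bash
cat > fit.py <<'E'
from h import *
np.set_printoptions(precision=4,suppress=True)
def fit2(loc,W):
    loc=np.array(loc);W=np.array(W)[:,:2];a=loc-loc.mean(0);b=W-W.mean(0)
    th=np.arctan2((a[:,0]*b[:,1]-a[:,1]*b[:,0]).sum(),(a*b).sum())
    R=np.array([[np.cos(th),-np.sin(th)],[np.sin(th),np.cos(th)]]);t=W.mean(0)-R@loc.mean(0)
    return th,t,np.linalg.norm(loc@R.T+t-W,axis=1)
E
python3 - <<'E'
from fit import *
B=[((.126,-.143),(151.4,172.2),.012),((.126,.143),(142.2,266),.012),((.026,-.143),(184,174.6),.012),((.026,.143),(175,267.4),.012)]
P=[((-.042,-.11),(291.3,194.3),.006),((-.042,.11),(309,264.3),.006),((.02,-.11),(271.3,197.3),.035),((.02,.11),(289.7,269.7),.035)]
for n,S in(('bay',B),('pusher',P)):
    W=[at_z('top',p,z) for _,p,z in S];th,t,r=fit2([s[0] for s in S],W);print(n,th,np.degrees(th),t,r)
    if n=='bay':
        R=np.array([[np.cos(th),-np.sin(th)],[np.sin(th),np.cos(th)]])
        for px,z,n2 in(((177.4,211.5),.2,'edge'),((195.1,165.4),.012,'foot')):
            print(n2,R.T@(at_z('top',px,z)[:2]-t))
        for v in[(.5655,.0329),(.5448,.0762),(.5017,.0364),(.4936,.103),(.4449,.036)]:print('v',R.T@(np.array(v)-t))
        for v in[(.495,-.116)]:print('pusher',R.T@(np.array(v)-t))
        bth=th;bt=t
    else:
        print(R.T@(t-bt))
print('grip',at_z('top',(265+132/6,185+270/6),.1))
# side-view check: grip top/edge
print(proj('top',[[*t,.1]]),proj('side',[[*t,.1],[*t,0],[*bt,0]]))
E
```

```text
bay 1.487097012592965 85.20438254808992 [0.5247 0.1784] [0.0008 0.0006 0.0015 0.0028]
edge [ 0.0002 -0.0096]
foot [-0.0061 -0.1725]
v [-0.1415 -0.0528]
v [-0.1001 -0.0285]
v [-0.1434  0.0111]
v [-0.0777  0.0247]
v [-0.1485  0.0677]
pusher [-0.2958  0.005 ]
pusher 1.7978593526205595 103.0097530632805 [ 0.488  -0.1183] [0.0014 0.0009 0.0007 0.0003]
[-0.2987  0.0118]
grip [ 0.4885 -0.115   0.1   ]
[[288.1754 230.1398]] [[290.3332 204.7647]
 [288.458  226.4943]
 [205.2401 280.2694]]
```

```bash
cat > plan.py <<'E'
from fit import *
from scipy.spatial.transform import Rotation as Ro
BT=np.array([.5247,.1784]);BY=1.4871
PT=np.array([.488,-.1175]);PY=1.7979
def rot(yaw,th,flip=1):
    d=np.array([np.cos(yaw),np.sin(yaw),0]);z=np.array([0,0,-np.cos(th)])+np.sin(th)*d
    y=flip*np.array([-np.sin(yaw),np.cos(yaw),0]);x=np.cross(y,z)
    return Ro.from_matrix(np.c_[x,y,z])
def q(yaw,th,flip=1): return rot(yaw,th,flip).as_quat()
def bw(x,y,z):
    c,s=np.cos(BY),np.sin(BY);return np.array([BT[0]+c*x-s*y,BT[1]+s*x+c*y,z])
E
python3 - <<'E'
from plan import *
for f in(1,-1):
  for td in(25,35,45):
    th=np.radians(td);z=.078
    g=np.r_[PT,z];R=rot(PY,th,f)
    L=[('pre',g-.1*R.as_matrix()[:,2],PY),('grasp',g,PY)]+[(x,bw(x,.008,z+.002),BY) for x in(-.28,-.2,-.1,-.05,-.005)]
    for n,p,yw in L:
        j=inverse_kinematics(p,q(yw,th,f));print(f,td,n,p,None if j is None else np.round(j,2))
E
```

```text
1 25 pre [ 0.4975 -0.1587  0.1686] [ 0.43  0.41 -0.01  1.82 -0.36  1.22 -2.31]
1 25 grasp [ 0.488  -0.1175  0.078 ] [ 0.41  0.5  -0.05  1.92 -0.4   1.02 -2.29]
1 25 -0.28 [ 0.4933 -0.1     0.08  ] [ 0.39  0.44 -0.03  2.01 -0.53  0.89 -2.49]
1 25 -0.2 [ 0.5    -0.0202  0.08  ] [ 0.31  0.41 -0.11  2.06 -0.55  0.81 -2.61]
1 25 -0.1 [0.5084 0.0794 0.08  ] [ 0.21  0.4  -0.22  2.08 -0.55  0.72 -2.79]
1 25 -0.05 [0.5125 0.1292 0.08  ] [-1.1   1.04  1.37  2.12 -1.49  1.47 -2.26]
1 25 -0.005 [0.5163 0.1741 0.08  ] [-1.18  1.05  1.37  2.11 -1.52  1.45 -2.34]
1 35 pre [ 0.5009 -0.1734  0.1599] [ 0.47  0.52  0.04  1.73 -0.47  1.36 -2.19]
1 35 grasp [ 0.488  -0.1175  0.078 ] [ 0.45  0.58 -0.02  1.85 -0.51  1.16 -2.18]
1 35 -0.28 [ 0.4933 -0.1     0.08  ] [ 0.45  0.51 -0.01  1.97 -0.68  1.02 -2.31]
1 35 -0.2 [ 0.5    -0.0202  0.08  ] [ 0.38  0.47 -0.09  2.04 -0.72  0.92 -2.4 ]
1 35 -0.1 [0.5084 0.0794 0.08  ] [ 0.28  0.45 -0.2   2.08 -0.78  0.8  -2.52]
1 35 -0.05 [0.5125 0.1292 0.08  ] [ 0.23  0.45 -0.25  2.08 -0.8   0.74 -2.59]
1 35 -0.005 [0.5163 0.1741 0.08  ] [ 0.18  0.46 -0.3   2.08 -0.81  0.
[... 1550 characters left out ...]
0.1292 0.08  ] [ 0.56  0.53 -0.63  2.07 -0.52  0.65  0.34]
-1 35 -0.005 [0.5163 0.1741 0.08  ] [ 0.52  0.55 -0.69  2.06 -0.49  0.59  0.24]
-1 45 pre [ 0.5039 -0.1864  0.1487] [ 0.91  0.7  -0.48  1.62 -0.29  1.42  0.8 ]
-1 45 grasp [ 0.488  -0.1175  0.078 ] [ 0.87  0.74 -0.5   1.76 -0.3   1.22  0.8 ]
-1 45 -0.28 [ 0.4933 -0.1     0.08  ] [ 0.96  0.67 -0.54  1.91 -0.47  1.02  0.7 ]
-1 45 -0.2 [ 0.5    -0.0202  0.08  ] [ 0.85  0.63 -0.55  1.99 -0.57  0.92  0.68]
-1 45 -0.1 [0.5084 0.0794 0.08  ] [ 0.69  0.6  -0.58  2.05 -0.69  0.79  0.64]
-1 45 -0.05 [0.5125 0.1292 0.08  ] [ 0.62  0.6  -0.61  2.07 -0.73  0.72  0.61]
-1 45 -0.005 [0.5163 0.1741 0.08  ] [ 0.57  0.61 -0.65  2.07 -0.76  0.65  0.56]
```

```bash
echo 'TH=np.radians(42);Z=.078' >> plan.py
python3 - <<'E'
from plan import *
g=np.r_[PT,Z];R=rot(PY,TH,-1)
pre=g-.11*R.as_matrix()[:,2]
move_ptp(pre+[0,0,.05],q(PY,TH,-1))
print(read_time_s(),read_eef_pos(),read_qpos())
snap('wrist','w1.png');snap('side','s1.png');snap('top','t1.png')
for n in('pusher','pusher_grip'):
    for d in tip_of('wrist',n):print(n,d)
print(proj('wrist',[[*PT,.1],[*PT,.076]]))
E
```

```text
3.125 [ 0.5042 -0.1909  0.2096] [ 0.911   0.5942 -0.482   1.6063 -0.2942  1.4822  0.7607]
pusher {'at': [256.1, 230.3], 'confidence': 0.86}
pusher_grip {'at': [260.1, 215.0], 'confidence': 0.74}
[[257.5847 203.7581]
 [257.5149 212.1498]]
```

View pics/w1.png

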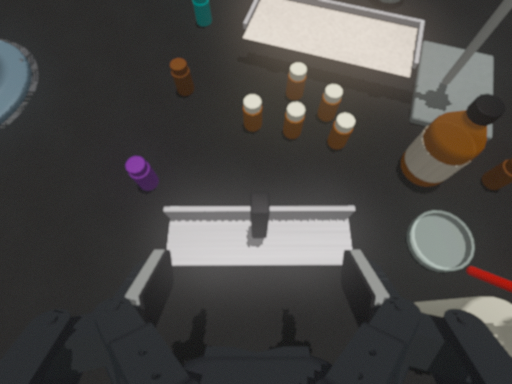

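View pics/s1.png

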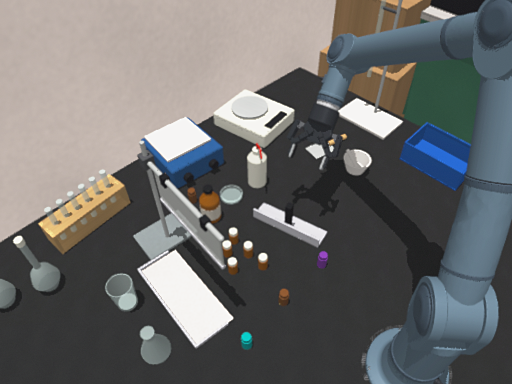

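View pics/t1.png

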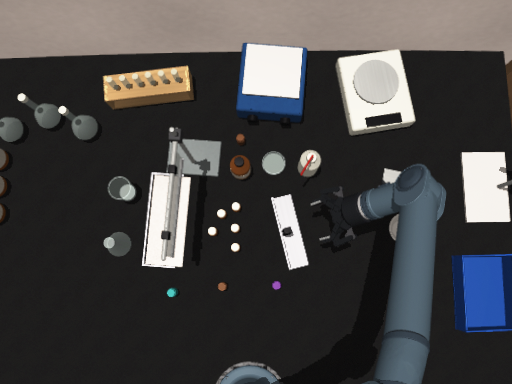

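```bash
sed -i 's/PT=np.array(\[.488/PT=np.array([.4895/' plan.py
python3 - <<'E'
from plan import *
g=np.r_[PT,Z];R=rot(PY,TH,-1);Q=q(PY,TH,-1)
movel(g-.11*R.as_matrix()[:,2],Q,speed=.15)
movel(g,Q,speed=.08)
print(read_ft_force())
move_gripper(0.0,60);print(read_finger_gap(),read_ft_force(),read_eef_pos())
movel(g+[0,0,.002],Q,speed=.05);print(read_ft_force())
p=bw(-.28,.008,Z+.002);movel(p,q(BY,TH,-1),speed=.05)
print(read_time_s(),read_eef_pos(),p,read_ft_force())
snap('wrist','w2.png');snap('side','s2.png');snap('top','t2.png')
E
```

```text
[-0.9664  0.3395  0.1652]
0.01734874092640377 [ 0.7513 -0.2078  0.0166] [ 0.4899 -0.1175  0.0781]
[-0.2767  0.1311 -4.0832]
6.7667 [ 0.493  -0.1002  0.0798] [ 0.4933 -0.1     0.08  ] [-0.2264 -0.279  -3.8843]
```

View pics/w2.png

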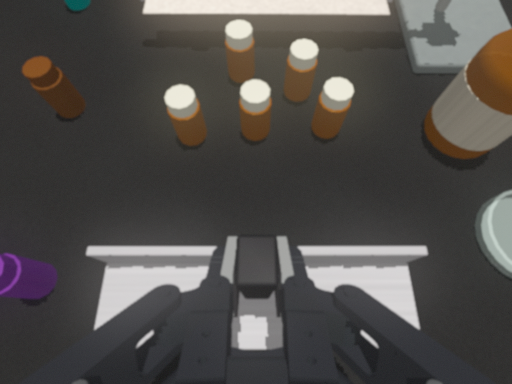

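View pics/s2.png

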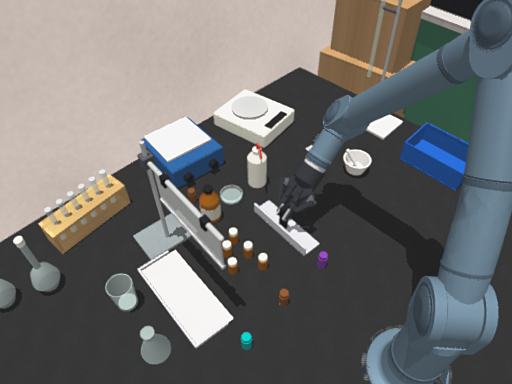

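View pics/t2.png

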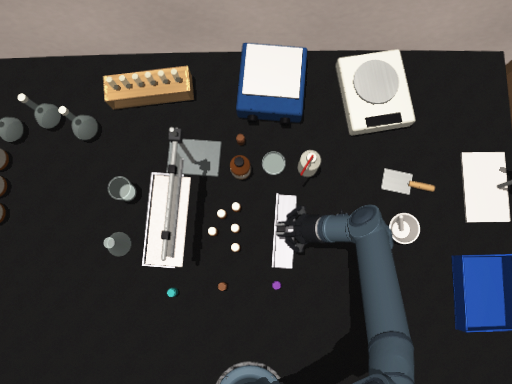

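Run:
```python
from plan import *
Q=q(BY,TH,-1)
movel(bw(-.19,.008,Z+.0015),Q,speed=.06);print(read_ft_force())
movel(bw(-.10,.008,Z+.0015),Q,speed=.05);print(read_ft_force())
print(read_time_s(),read_eef_pos(),bw(-.1,.008,Z))
snap('wrist','w3.png');snap('side','s3.png');snap('top','t3.png')
```

```text
[-0.3998  0.8795 -4.4271]
[-0.6176 -0.3094 -4.6637]
10.5167 [0.5084 0.0793 0.0795] [0.5084 0.0794 0.078 ]
```

View pics/w3.png

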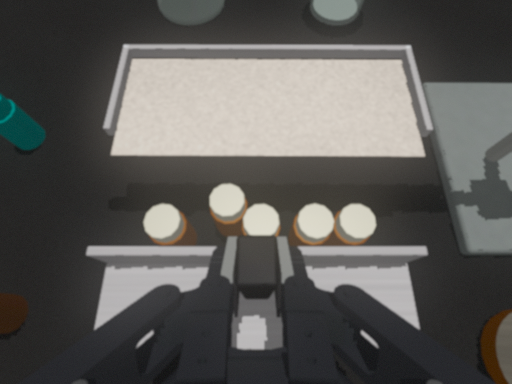

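View pics/s3.png

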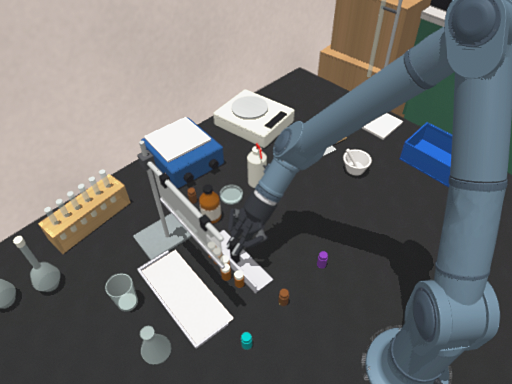

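View pics/t3.png

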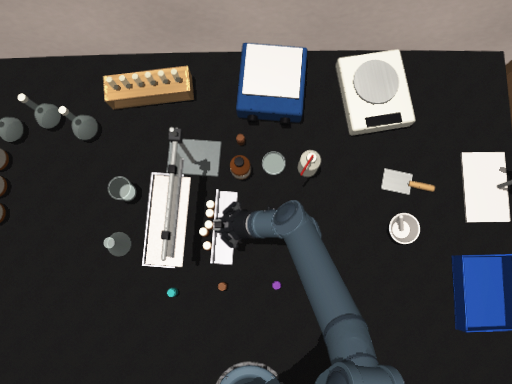

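Run:
```python
from plan import *
Q=q(BY,TH,-1)
movel(bw(-.045,.008,Z+.0015),Q,speed=.05)
print(read_time_s(),read_eef_pos(),read_ft_force())
a=snap('side','s4.png');snap('wrist','w4.png')
b=cv2.imread('pics/s4.png')[130:350,110:360];cv2.imwrite('pics/s4c.png',cv2.resize(b,None,fx=2.7,fy=2.7,interpolation=cv2.INTER_CUBIC))
```

```text
11.9167 [0.5131 0.1341 0.0796] [-0.1122  0.3253 -4.572 ]
```

View pics/s4c.png

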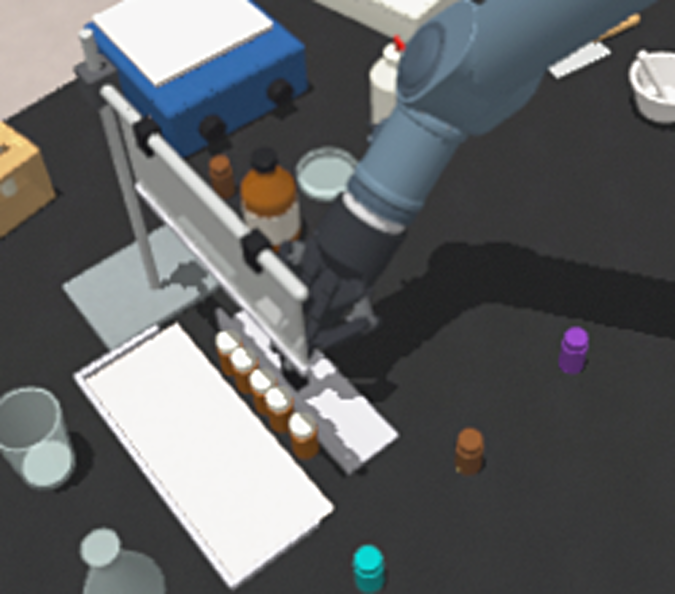

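View pics/w4.png

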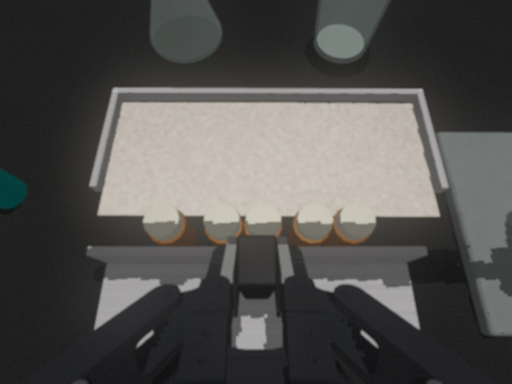

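```bash
python3 - <<'E'
from plan import *
T=np.array(camera_params('wrist')['camera_from_world']);c=-T[:3,:3].T@T[:3,3]
C,S=np.cos(BY),np.sin(BY);R=np.array([[C,S],[-S,C]])
e=np.array(read_eef_pos());print('cam bay',R@(c[:2]-BT),c[2],'tcp',R@(e[:2]-BT))
print('axis',T[2,:3])
# front-top edge of pusher & vials via wrist
for px,z in(((88,247),.035),((426,247),.035)):
    w=at_z('wrist',px,z);print('front',R@(w[:2]-BT))
for px in((164,222),(222,222),(264,222),(314,222),(354,222)):
    w=at_z('wrist',px,.05);print('vial',R@(w[:2]-BT))
for px in((103,216),(438,216)):print('patch',R@(at_z('wrist',px,0)[:2]-BT))
for px in((113,89),(422,89),(92,188),(447,188)):print('rail',R@(at_z('wrist',px,.012)[:2]-BT))
print(proj('wrist',[[*bw(0,y,0)[:2],.2][:3] for y in(-.152,.112)]))
im=cv2.imread('pics/s4.png')
P=np.array([[*R.T@np.array([x,y])+BT,.2] for x in(-.0045,.0045) for y in(-.152,.112)]);print(proj('side',P))
E
python3 - <<'E'
import cv2
a=cv2.imread('pics/s4.png')[185:275,170:270];cv2.imwrite('pics/s4d.png',cv2.resize(a,None,fx=6.5,fy=6.5,interpolation=cv2.INTER_CUBIC))
E
```

```text
cam bay [-0.0662  0.0082] 0.22686056136717045 tcp [-0.0453  0.0078]
axis [ 0.0332  0.3881 -0.921 ]
front [-0.0249  0.1174]
front [-0.0251 -0.1016]
vial [-0.0126  0.0652]
vial [-0.0127  0.0295]
vial [-0.0127  0.0036]
vial [-0.0127 -0.0272]
vial [-0.0127 -0.0519]
patch [0.0075 0.1307]
patch [ 0.0073 -0.1368]
rail [0.1254 0.1396]
rail [ 0.1253 -0.1436]
rail [0.0266 0.1375]
rail [ 0.0265 -0.1418]
[[1117.4138  -81.7099]
 [-331.6509  -95.5362]]
[[164.2888 198.9115]
 [227.1278 266.915 ]
 [161.2808 200.6275]
 [223.8842 269.1737]]
```

View pics/s4d.png

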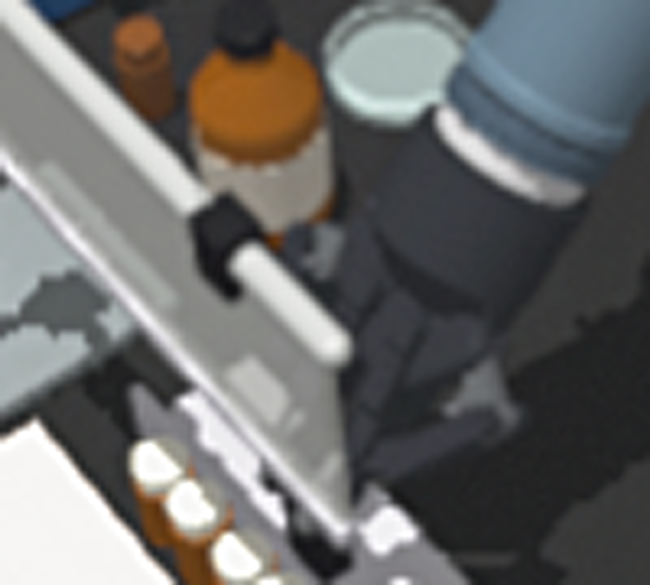

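Run:
```python
from plan import *
Q=q(BY,TH,-1)
for x in(-.03,-.022,-.015,-.009):
    movel(bw(x,.008,Z+.0015),Q,speed=.04);f=np.array(read_ft_force());print(x,f)
    if abs(f[0])>4 or abs(f[1])>4: break
print(read_time_s())
snap('side','s5.png');snap('wrist','w5.png')
b=cv2.imread('pics/s5.png')[130:350,110:360];cv2.imwrite('pics/s5c.png',cv2.resize(b,None,fx=2.7,fy=2.7,interpolation=cv2.INTER_CUBIC))
```

```text
-0.03 [ 0.6015 -0.0584 -3.5506]
-0.022 [ 0.3786 -0.1868 -4.0994]
-0.015 [-0.2511  0.0215 -3.377 ]
-0.009 [ 0.6184  0.4399 -3.1053]
13.5167
```

View pics/s5c.png

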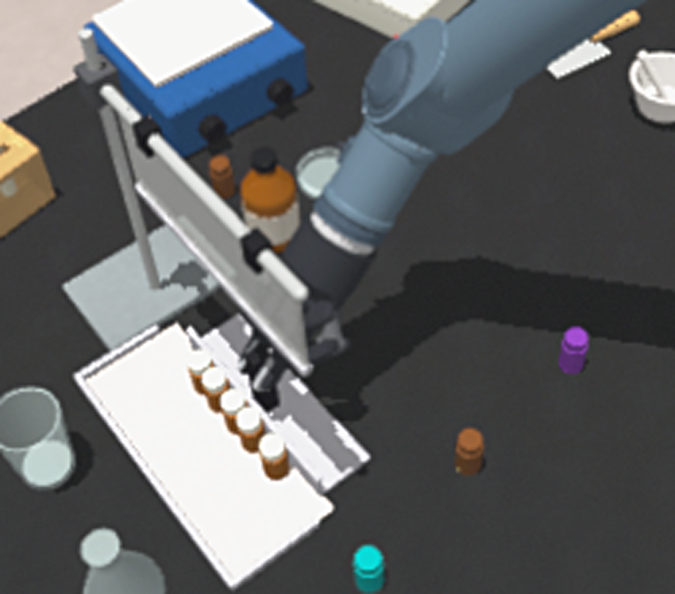

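View pics/w5.png

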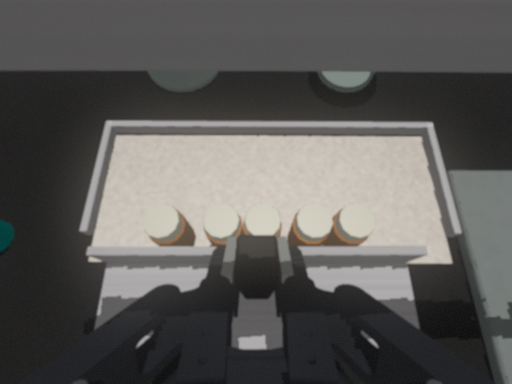

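Run:
```python
from plan import *
C,S=np.cos(BY),np.sin(BY);R=np.array([[C,S],[-S,C]])
for px in((165,223),(222,223),(263,223),(314,223),(354,223)):
    print('vial',R@(at_z('wrist',px,.05)[:2]-BT))
print('pane near edge',R@(at_z('wrist',(256,70),.2)[:2]-BT))
for px in((109,122),(431,122),(80,232),(460,235)):print('rail',R@(at_z('wrist',px,.012)[:2]-BT))
```

```text
vial [0.0233 0.065 ]
vial [0.0233 0.0299]
vial [0.0233 0.0047]
vial [ 0.0233 -0.0267]
vial [ 0.0233 -0.0514]
pane near edge [-0.0028  0.0086]
rail [0.1256 0.1368]
rail [ 0.1257 -0.1429]
rail [0.0276 0.1394]
rail [ 0.0255 -0.1415]
```

Run:
```python
from plan import *
Q=q(BY,TH,-1);A=rot(BY,TH,-1).as_matrix()[:,2]
movel(bw(-.03,.008,Z+.0015),Q,speed=.04)
movel(bw(-.2,.008,Z+.0015),Q,speed=.1)
z=Z+.0015
for k in range(5):
    if read_ft_force()[2]>-1.5: break
    z-=.0006; movel(bw(-.2,.008,z),Q,speed=.02)
print(z,read_ft_force())
move_gripper(.05,40); pause(.2)
p=bw(-.2,.008,z)
movel(p-.12*A,Q,speed=.1)
movel(p-.12*A+[0,0,.08],Q,speed=.15)
pause(.5)
print(read_time_s(),read_ft_force())
snap('side','s6.png');snap('wrist','w6.png');snap('top','t6.png')
C,S=np.cos(BY),np.sin(BY);R=np.array([[C,S],[-S,C]])
for c in('side','wrist','top'):
    for d in tip_of(c,'vial0')+[]: print(c,'vial',round(d['confidence'],2),R@(at_z(c,d['at'],0)[:2]-BT))
    for d in tip_of(c,'pusher')[:2]: print(c,'pusher',round(d['confidence'],2),R@(at_z(c,d['at'],0)[:2]-BT))
    for n in['reagent','dish','washbottle','beaker','flask']:
        for d in tip_of(c,n)[:1]:print(c,n,at_z(c,d['at'],0))
b=cv2.imread('pics/s6.png')[130:350,110:360];cv2.imwrite('pics/s6c.png',cv2.resize(b,None,fx=2.7,fy=2.7,interpolation=cv2.INTER_CUBIC))
```

```text
0.07769999999999999 [-1.8522 -1.4074  0.7412]
20.0417 [-0.0419  0.8982  0.3763]
side vial 0.64 [0.0247 0.0669]
side vial 0.6 [0.0334 0.0006]
side vial 0.6 [-0.1427 -0.2639]
side vial 0.55 [0.0306 0.0265]
side vial 0.53 [0.0318 0.2069]
side vial 0.49 [-0.1219  0.1801]
side vial 0.47 [ 0.0311 -0.0477]
side vial 0.47 [ 0.0362 -0.0387]
side vial 0.43 [-0.005  -0.1923]
side pusher 0.9 [-0.1971  0.005 ]
side reagent [0.6854 0.0304 0.    ]
side dish [ 0.6967 -0.0743 -0.    ]
side washbottle [ 0.6824 -0.1878  0.    ]
side beaker [0.6124 0.3669 0.    ]
side flask [0.4632 0.3944 0.    ]
wrist vial 0.89 [0.0319 0.2128]
wrist vial 0.85 [ 0.0253 -0.0287]
wrist vial 0.74 [-0.1234  0.1804]
wrist vial 0.66 [0.0238 0.0282]
wrist vial 0.65 [0.0214 0.0021]
wrist vial 0.64 [-0.2777  0.1703]
wrist vial 0.6 [-0.1369 -0.2594]
wrist vial 0.55 [ 0.0245 -0.052 ]
wrist vial 0.55 [0.0175 0.0641]
wrist pusher 0.68 [-0.1963  0.0079]
wrist reagent [0.686  0.0194 0.    ]
wrist beaker [0.6179 0.3601 0.    ]
wrist flask [ 0.4615  0.3911 -0.    ]
top vial 0.63 [ 0.029  -0.0346]
top vial 0.62 [0.0172 0.0343]
top vial 0.62 [0.0297 0.2125]
top vial 0.6 [-0.1336 -0.2626]
top vial 0.56 [-0.2798  0.1685]
top vial 0.54 [ 0.0311 -0.0043]
top vial 0.52 [-0.1173  0.1844]
top vial 0.38 [ 0.0303 -0.0483]
top vial 0.38 [0.017 0.077]
top pusher 0.97 [-0.193   0.0045]
top pusher 0.27 [0.2151 0.0905]
top reagent [0.6792 0.0147 0.    ]
top dish [ 0.7039 -0.0814  0.    ]
top washbottle [ 0.6856 -0.1805  0.    ]
top beaker [0.6252 0.3774 0.    ]
top flask [0.4574 0.4023 0.    ]
```

View pics/s6c.png

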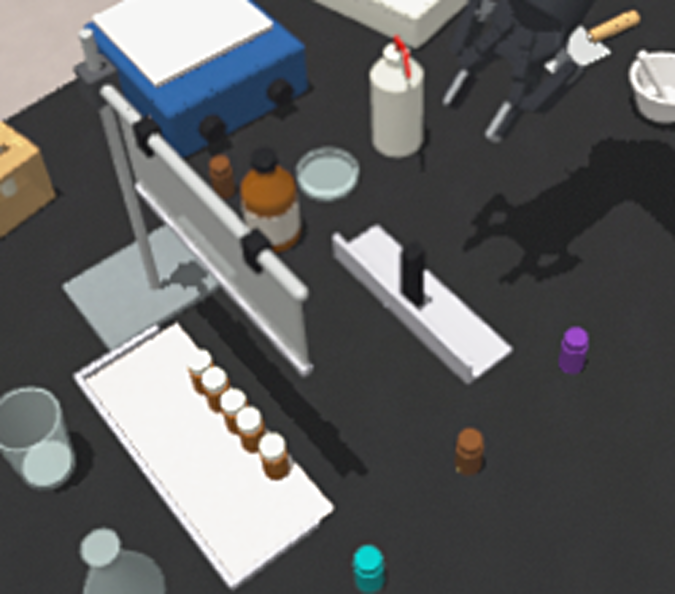

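View pics/w6.png

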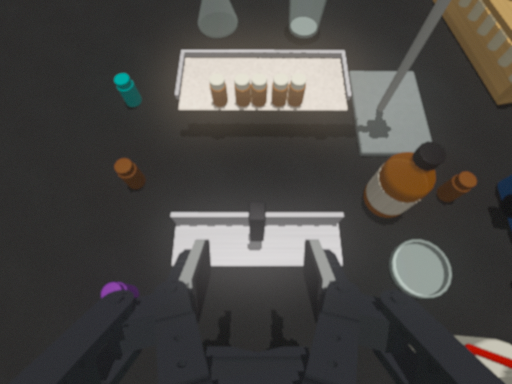

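View pics/t6.png

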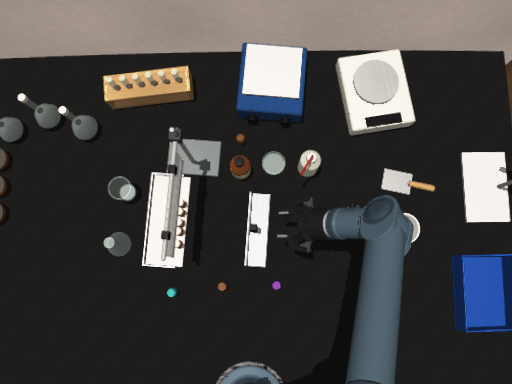

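```bash
python3 -c "
from bench import *
print(read_ft_force(),max(abs(v) for v in read_joint_vel()));sign_off()"
```

```text
[ 0.30711671 -0.38248966 -0.2347806 ] 0.0022357968176572583
the job is handed in; nothing more can be done
```

I took the straightedge by its grip with the tool tilted back 42°. I turned it square to the bay, swept the five vials in under the pane as one row, drew it back out, set it down and handed the job in. The interface gives no verdict, so the results below are from my own checks.

- **Vials:** All five look upright in the last pictures. At the end of the push I measured their middles about 23 mm behind the pane's plane, between y = -52 and +65 mm of the bay. The network readings after retreat scattered from 17 to 36 mm, all inside the 15–115 mm limit. The lowest readings, about 17 mm for one or two vials, are close to that limit. I trust the direct 23 mm measurement more.
- **On the way:** Partway through the push I estimated every vial had moved about 30 mm or more. In the picture, none had yet passed under the pane.
- **Straightedge:** It stands on its foot with its origin about 197 mm before the plane, and the gripper is clear of it.
- **Shield and bystanders:** During the push the force readings stayed within about 1 N sideways, with no sign of a knock. The reagent bottle, dish, wash bottle, beaker and flask read within about 15 mm of their start positions, which is within the networks' scatter. I did not measure the mortar and scoop, but they look unmoved in the pictures. The look-alikes also stand where they were.
- **Time:** The robot clock read about 20 s at the last check, out of 51 s allowed.
- **Disagreement:** The networks put the shield edge and stand foot about 10 mm off in bay y from my rail fit. I went with the rail fit, which the wrist camera later confirmed to within about 6 mm.

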